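# Slide a tablet carton out through the opening in the counter rail

## Robot

A 6-joint arm with a two-finger parallel gripper is mounted at the origin on the work surface; the furniture and walls round the work are solid. World frame = base frame: x ahead of the robot, y to its left, z up, the work surface at z = 0. Lengths are in mm, angles in rad, forces in N, time in s.
With the tool pointing down it reaches from about 325 to 775 mm from the base axis. Payload 9.3 kg.
Tool frame: the origin (TCP) lies at the very end of the fingers, on their centre line; the grasp point (between the pads) lies 19 mm behind it (ctrl.grasp_offset is the distance from the TCP to the grasp point, in mm); z points along the fingers, y is the direction in which the jaws open and shut (so a half turn about z gives the same grasp; the last joint's range is limited). The gripper opens to 85 mm and grips with 20 to 120 N. Pads are 22 mm wide; open, the fingers measure 114 mm over their backs; the gripper's body (76 mm by 85 mm) begins 54 mm behind the grasp point. The pads swing forward as they close: fully open they stand 13 mm farther back than shut.
Start: joints at [-1.423, 0.259, 0.021, 1.334, 0, 1.418], TCP at [162.95, -525.304, 231.279] pointing down, gripper open.
Joint ranges: [-3.04, 3.04], [-0.91, 1.82], [-1.04, 1.36], [-1.92, 1.95], [-1.52, 1.45], [-3.14, 3.14]. Speed limits (rad/s): [2.22, 2.22, 2.79, 3.14, 3.14, 3.14].

## Interface

Orientations are given as a 3x3 rotation matrix whose columns are the frame's x, y, z axes.
In Python, from workcell import ctrl gives the robot as it stands. The module is installed in compiled form; this text tells all that it offers.
- The arm moves only by the tool move_arm, never from a script. Its argument "deltas" is text: rows parted by semicolons, each of 4 numbers parted by spaces: the shift along the world's x, y, z in mm, then the turn about the world's z in degrees. A call has 1 to 20 rows; each row is the pose to reach, as a shift and turn from the pose measured when the call began; what a row does not reach only later rows make up. A row lasts 1/8 s, in which the tool goes at most 62.5 mm and 10.7 degrees, less where a joint would pass 70% of its speed; a pose out of reach is approached as far as the arm can. A call with a gripper value outside its range is refused whole. "fingers" is the gripper command: -1 is fully open, 1 is shut, values between are in proportion, set as the call begins (left out, the last holds). The fingers move at their own pace and stop on an object; the grip force is fixed at half the most. Time passes only in rows, so rows that repeat a pose let the fingers close. It gives the time, the measured TCP pose, the force and the opening at its end, in the units of the state.
- ctrl.sense(): the state, without advancing time (a new reading comes with each control period).
- ctrl.grab_frame(name): name is "scene" or "top" or "wrist"; returns the picture (480x640x3 uint8, red, green, blue); there is no depth.
- ctrl.camera_info(name): a dict with "fx", "fy", "cx", "cy" (pixels), "pose" (4x4, takes a point from camera to world coordinates); the wrist camera has in their place "tool_from_camera" (4x4, takes a point from camera to tool coordinates, whose origin is the TCP and whose axes are the flange's). Camera axes: x right, y down, z forward; pixel columns grow to the right and rows downward; lengths in mm; the calibration is good to about 2 mm. A picture is of the moment at which its call begins: read the wrist's pose just before it. camera_info takes no time and is no camera call.
- ctrl.finish_job(): hands the job in, once; it reports no verdict.
The state is a dict: "time": time; "joints": joint angles; "qvel": joint speeds; "joint_efforts": joint torques, N m; "position": TCP position; "ee_rot": TCP orientation; "contact_force": force on the tool from outside, world axes, zero at the start; "wrist_torque": the same for the moment, N m; "opening": finger opening in mm.
Only numpy, scipy, OpenCV 4.12 (cv2) and the standard library are available. Lean on these libraries where they do the work, as an engineer would, in place of code of your own. Each camera call takes 0.05 s, during which the arm holds its last target.

## Task

The larger flat tablet carton on the robot's side is ready for collection: push it gently along the desk, lengthwise, through the narrow opening between the two wooden rail sections until all of it lies just beyond the rail, flat on the desk. Only push it with the fingers: do not pinch it, lift it or stand it up, and leave the vial, the smaller carton and the stapler where they are.

Things in the scene. Friction and masses are not known exactly. Their poses are not given: they have to be found in the camera images.
- carton: White flat closed tablet carton, 50 mm wide (x), 85 mm long (y), 22 mm high (z up), about 60 g, loose; slides only while pushed. Origin: centre of its underside. Starts on the robot's side of the rail, in front of or to either side of the opening, its long axis up to about 30 degrees off the way through. Either end may lead.
- rail: Counter rail: two pale wooden sections, screwed down, in line, with a 55 mm opening between them (carton fits only lengthwise). Each is 80 mm long (y), 40 mm thick (x), 30 mm high, upright corners 4 mm radius. Origin: on the desk, mid-opening; x points through it, away from the robot, y along the rail to the left. Faces at x = -20 and +20 mm; opening spans y = -27.5 to +27.5 mm.
- vial: Bystander: small white capped vial, 24 mm across, 56 mm high, standing on the far side of the rail behind the left section. Origin at the centre of its underside.
- small_carton: Bystander: smaller flat white tablet carton, 45 mm (x) by 70 mm (y) by 20 mm high, lying on the far side of the rail behind the right section. Origin at the centre of its underside.
- stapler: Bystander: stapler, 132 mm long (x), 32 mm wide (y), 51 mm high, on the robot's side well to the left. Origin at the centre of its underside.
Not all that is in view belongs to the job. What is shaped like the carton but turquoise is not meant.

How it is judged (in metres and radians):
On the way:
1. the carton is in the opening between the two rail sections, flat on the desk (x of carton in the frame of rail between -0.035 and 0.035 m and y of carton in the frame of rail between -0.008 and 0.008 m and height (world z) of carton below 0.008 m and angle between carton's own z axis and vertical below 0.15 rad), for 0.1 s.
At the end, for the whole second after the job is handed in: The whole carton is past the far face of the rail (its centre 63.5 to 150 mm beyond the middle of the opening and within 50 mm of its centre line), lying flat on the desk and at rest (x of carton in the frame of rail between 0.0635 and 0.15 m and y of carton in the frame of rail between -0.05 and 0.05 m and height (world z) of carton below 0.008 m and angle between carton's own z axis and vertical below 0.15 rad and linear speed of carton below 0.01 m/s); the robot touches nothing.
It fails at once if the carton is lifted more than 12 mm off the desk (height (world z) of carton above 0.012 m).
It fails at once if the carton is tipped by more than 0.35 rad (angle between carton's own z axis and vertical above 0.35 rad).
It fails at once if the carton is pinched or pushed hard (over 18 N between fingers and carton) (contact force between carton and the fingers above 18 N).
It fails at once if the vial, the smaller carton or the stapler is moved more than 15 mm (distance of any of vial, small_carton, stapler from where it was at the start of the episode above 0.015 m).
It also fails if it takes over 64 s, if anything falls off the work surface, if the arm or the gripper's body presses on something with over 40 N, if the wrist force passes 120 N, or if a joint passes its speed limit or range.

## Working session

There is one attempt and no reset: what is moved stays moved. The work goes in short steps, Python scripts to look and compute and a tool call to move; the robot and the scene stay as the last step left them, time stands still between calls to the robot, and variables do not carry over. Pictures are saved under pics/ and viewed, and the job is handed in when it is done.

Besides the shell and the picture viewer there is one more tool, called as name(argument=value, ...), one argument or row to a line, values as JSON. move_arm: Moves the arm, as the interface text tells. Its arguments: {"type":"object","properties":{"deltas":{"type":"string"},"fingers":{"type":"number"}},"required":["deltas"]}

```bash
mkdir -p pics; python3 - <<'E'
from workcell import ctrl
import cv2
s=ctrl.sense();print(s['time'],s['position'],s['ee_rot'],s['opening'],s['contact_force'])
for n in ['scene','top']:
    cv2.imwrite(f'pics/{n}0.png',ctrl.grab_frame(n)[:,:,::-1])
    c=ctrl.camera_info(n);print(n,c)
E
```

```text
0.0 [ 162.87672568 -525.02630546  230.66367006] [[ 9.55122934e-01  2.96209611e-01 -2.19321825e-04]
 [ 2.96209635e-01 -9.55122025e-01  1.32992848e-03]
 [ 1.84458493e-04 -1.33521043e-03 -9.99999092e-01]] 85.12092980782677 [ 0.57077029  0.38044105 -0.02773706]
scene {'fx': 541.3315739604702, 'fy': 541.3315739604702, 'cx': 323.729092795622, 'cy': 238.76335883661926, 'pose': array([[-7.05478972e-01, -3.49689265e-01,  6.16455058e-01,
        -9.17650042e+01],
       [-7.08574162e-01,  3.66296823e-01, -6.03116319e-01,
         6.81083339e+02],
       [-1.49022270e-02, -8.62290007e-01, -5.06195484e-01,
         5.70506201e+02],
       [ 0.00000000e+00,  0.00000000e+00,  0.00000000e+00,
         1.00000000e+00]])}
top {'fx': 504.4537730656656, 'fy': 504.4537730656656, 'cx': 317.38728612809876, 'cy': 243.14265822658754, 'pose': array([[-2.16474612e-02, -9.93693388e-01,  1.10021992e-01,
         4.43860736e+02],
       [-9.99654328e-01,  1.98712668e-02, -1.72150295e-02,
         4.31163802e+01],
       [ 1.49201847e-02, -1.10356622e-01, -9.93780058e-01,
         1.14416753e+03],
       [ 0.00000000e+00,  0.00000000e+00,  0.00000000e+00,
         1.00000000e+00]])}
```

View pics/scene0.png

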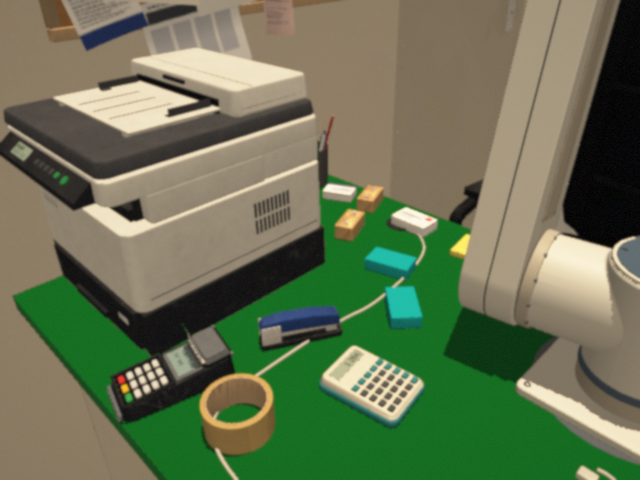

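View pics/top0.png

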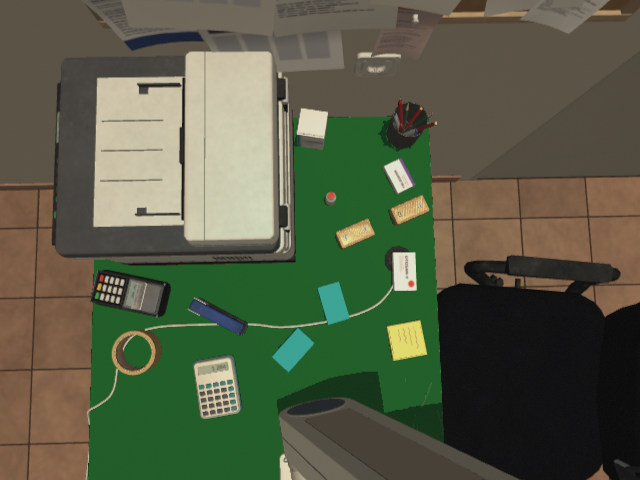

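Candidates in the top view are:
- the white carton at (404,271), on the robot's side
- the small carton at (398,176), on the far side
- the white box at (312,128)
- two turquoise cartons at (333,303) and (293,349)
- the sticky note at (407,340)

I choose (404,271) and check it in a close crop.

```bash
python3 - <<'E'
import cv2
i=cv2.imread('pics/top0.png')
c=i[150:300,310:450];cv2.imwrite('pics/c1.png',cv2.resize(c,None,fx=4,fy=4,interpolation=cv2.INTER_CUBIC))
E
```

```text
(no output)
```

View pics/c1.png

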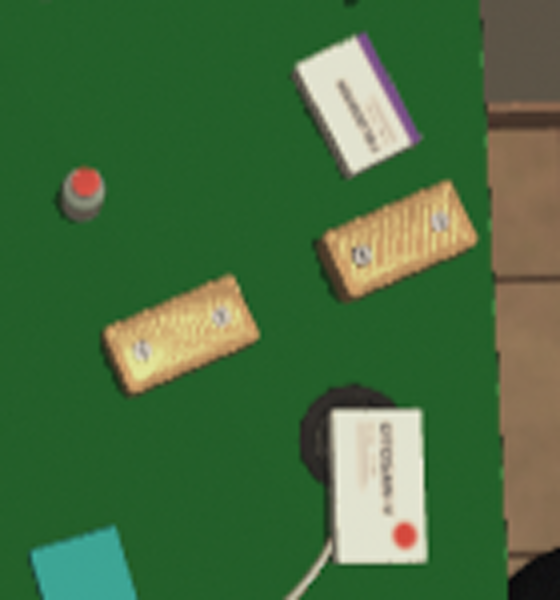

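```bash
python3 - <<'E'
import cv2
i=cv2.imread('pics/top0.png')
c=i[190:255,330:435];cv2.imwrite('pics/c2.png',cv2.resize(c,None,fx=7.5,fy=7.5,interpolation=cv2.INTER_CUBIC))
c=i[240:300,370:450];cv2.imwrite('pics/c3.png',cv2.resize(c,None,fx=10,fy=10,interpolation=cv2.INTER_CUBIC))
E
```

```text
(no output)
```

View pics/c2.png

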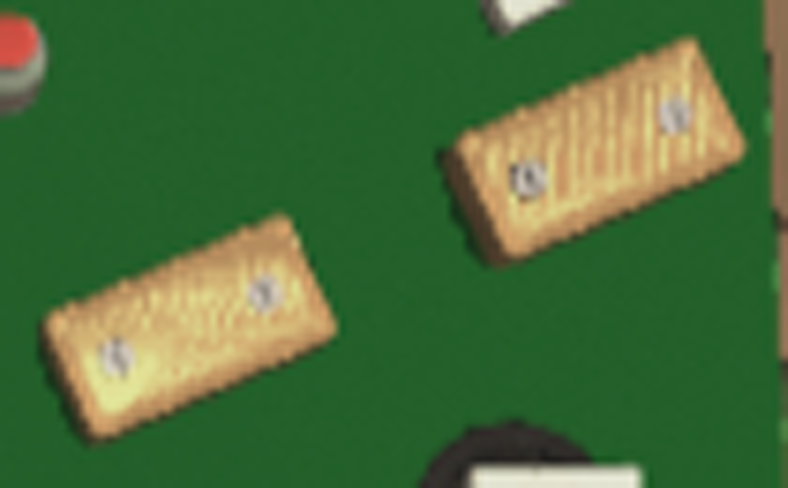

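View pics/c3.png

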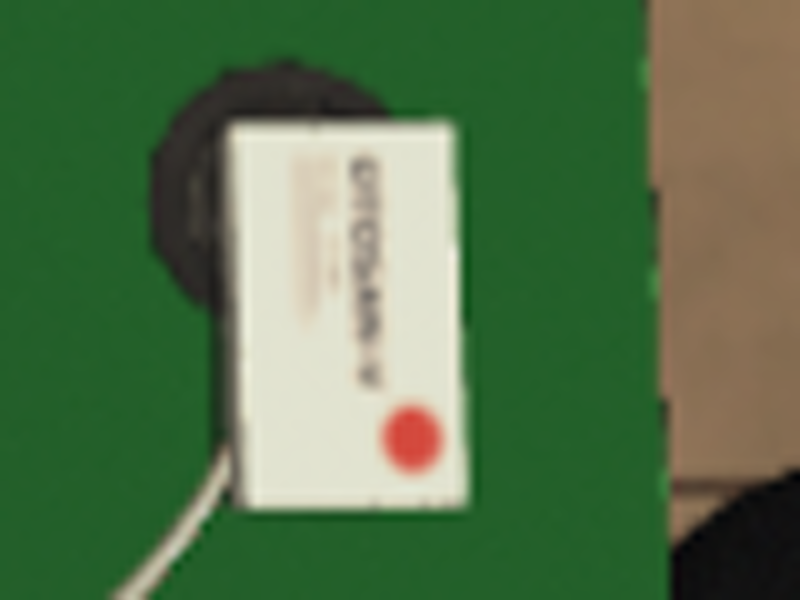

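```bash
cat > h.py <<'E'
import numpy as np,cv2
from workcell import ctrl
def w(n,pts,z):
    c=ctrl.camera_info(n);P=c['pose'];o=[]
    for u,v in np.atleast_2d(pts):
        d=P[:3,:3]@[(u-c['cx'])/c['fx'],(v-c['cy'])/c['fy'],1]
        o.append(P[:3,3]+d*(z-P[2,3])/d[2])
    return np.array(o)[:,:2]
def rect(p):
    # order: corners cyclic; returns centre, side lengths, directions
    e=np.diff(np.vstack([p,p[:1]]),axis=0)
    return p.mean(0).round(1),np.linalg.norm(e,axis=1).round(1),np.degrees(np.arctan2(e[:,1],e[:,0])).round(1)
E
python3 - <<'E'
from h import *
L=w('top',np.array([(45,318),(288,215),(338,330),(97,440)])/7.5+[330,190],30)
R=w('top',np.array([(455,150),(695,40),(745,150),(510,262)])/7.5+[330,190],30)
C=w('top',np.array([(228,122),(455,122),(468,508),(245,508)])/10+[370,240],22)
for p in(L,R,C):print(rect(p),p.round(0).tolist())
v=L.mean(0)-R.mean(0);print((L.mean(0)+R.mean(0))/2,np.linalg.norm(v),np.degrees(np.arctan2(v[1],v[0])))
S=w('top',np.array([(297,65),(362,35),(418,140),(350,175)])/4+[310,150],20);print(rect(S),S)
print(w('top',[[310+85/4,150+182/4]],56), w('top',[[437,190],[440,290]],0))
E
```

```text
(array([587.3, -61.9]), array([79.1, 37.5, 79.1, 39.5]), array([ -68. , -158.5,  113.4,   21.5])) [[590.0, -18.0], [620.0, -92.0], [585.0, -105.0], [554.0, -33.0]]
(array([ 637.8, -186.1]), array([80.2, 36.4, 78.9, 37.4]), array([ -66.4, -158.2,  114.3,   23.9])) [[639.0, -142.0], [671.0, -216.0], [637.0, -229.0], [605.0, -157.0]]
(array([ 500.8, -170.1]), array([51. , 86.1, 49.7, 86.1]), array([-91.2, 179.5,  88.8,   0.3])) [[544.0, -145.0], [543.0, -196.0], [457.0, -195.0], [458.0, -145.0]]
[ 612.5737257  -124.02986957] 134.0803987702058 112.10557334321638
(array([ 718.9, -166.3]), array([41.5, 68.5, 44.2, 70.2]), array([ -66. , -154.5,  116.3,   23.4])) [[ 742.05224331 -132.99845581]
 [ 758.96823162 -170.9341238 ]
 [ 697.13634265 -200.46321736]
 [ 677.58888757 -160.84752828]]
[[668.8959845   -8.43085988]] [[ 688.88527443 -256.58797852]
 [ 458.11001068 -252.35479068]]
```

move_arm(
  deltas="25 35 0 1; 55 75 0 2; 85 117 0 3; 115 160 0 4; 145 200 0 5; 175 242 0 5.3; 205 284 0 5.3; 230 318 -20 5.3; 252 349 -50 5.3; 252 349 -90 5.3; 252 349 -130 5.3; 252 349 -165 5.3; 252 349 -180 5.3; 252 349 -180 5.3; 252 349 -180 5.3",
  fingers=0.765,
)

```text
time: 1.98
position: [415.2, -176.3, 51.3]
ee_rot: [[0.924, 0.383, 0.0], [0.383, -0.924, 0.001], [0.001, -0.001, -1.0]]
contact_force: [0.2, 0.2, -0.1]
opening: 9.9
```

```bash
python3 - <<'E'
from h import *
s=ctrl.sense();print(s['time'],s['position'],s['ee_rot'].round(4),s['opening'],s['contact_force'])
for n in ['wrist','top','scene']:
    cv2.imwrite(f'pics/{n}1.png',ctrl.grab_frame(n)[:,:,::-1])
print(ctrl.camera_info('wrist'))
E
```

```text
1.975 [ 415.20833754 -176.28877528   51.28427957] [[ 9.237e-01  3.832e-01  2.000e-04]
 [ 3.832e-01 -9.237e-01  8.000e-04]
 [ 5.000e-04 -7.000e-04 -1.000e+00]] 9.893190067546854 [ 0.24212532  0.22448078 -0.13718077]
{'fx': 364.15074410072987, 'fy': 364.15074410072987, 'cx': 319.2806647099438, 'cy': 239.07772830133172, 'tool_from_camera': array([[-6.08106832e-04, -9.51483025e-01, -3.07700639e-01,
         7.80323891e+01],
       [ 9.99999559e-01, -3.58235789e-04, -8.68543179e-04,
         5.35159611e-01],
       [ 7.16174710e-04, -3.07701032e-01,  9.51482823e-01,
        -1.42476405e+02],
       [ 0.00000000e+00,  0.00000000e+00,  0.00000000e+00,
         1.00000000e+00]])}
```

View pics/wrist1.png

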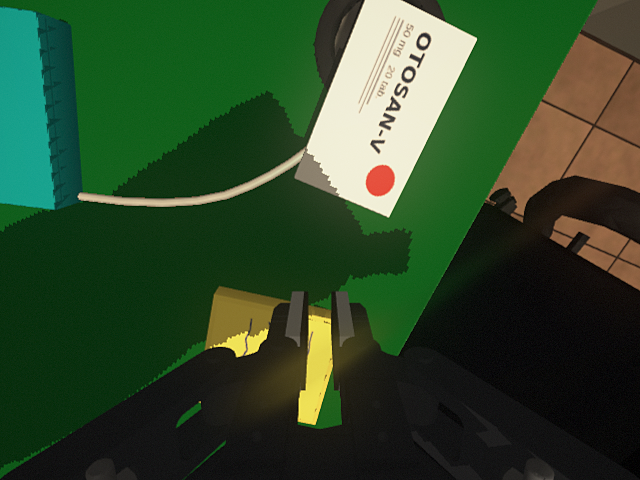

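View pics/top1.png

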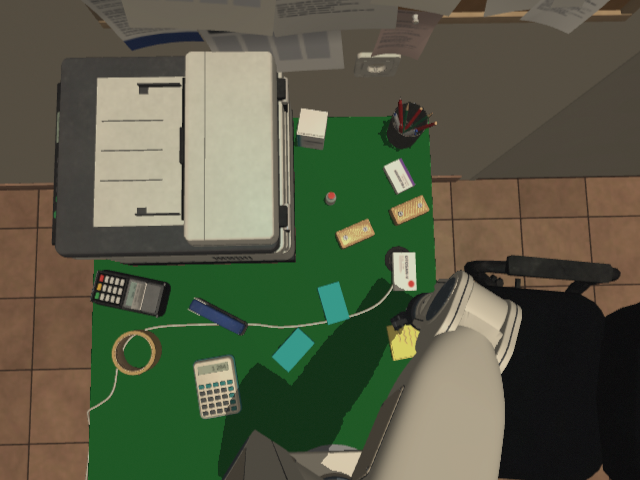

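The wrist view shows the white OTOSAN-V carton around (390,110), its rear corners near (296,178) and (389,217). The fingertips are at (300,292) and (340,292). I widen the fingers to about 39 mm over their outer faces and go down.

move_arm(
  deltas="0 0 -15 0; 0 0 -30 0; 0 0 -40 0; 0 0 -44 0; 0 0 -44 0; 4 0 -44 0; 8 0 -44 0; 11 0 -44 0; 14 0 -44 0; 14 0 -44 0",
  fingers=0.48,
)

```text
time: 3.38
position: [429.5, -176.3, 7.5]
ee_rot: [[0.924, 0.383, 0.001], [0.383, -0.924, 0.0], [0.001, 0.0, -1.0]]
contact_force: [-0.8, -0.3, 0.2]
opening: 22.1
```

```bash
cat >> h.py <<'E'
def wr(name,scale=None):
    s=ctrl.sense();im=ctrl.grab_frame('wrist');c=ctrl.camera_info('wrist')
    T=np.eye(4);T[:3,:3]=s['ee_rot'];T[:3,3]=s['position']
    np.save(name+'.npy',T@c['tool_from_camera'])
    cv2.imwrite(f'pics/{name}.png',im[:,:,::-1])
    print(s['time'],s['position'].round(1),np.degrees(np.arctan2(s['ee_rot'][1,0],s['ee_rot'][0,0])).round(2),s['opening'],s['contact_force'].round(1))
def ww(name,pts,z):
    c=ctrl.camera_info('wrist');P=np.load(name+'.npy');o=[]
    for u,v in np.atleast_2d(pts):
        d=P[:3,:3]@[(u-c['cx'])/c['fx'],(v-c['cy'])/c['fy'],1]
        o.append(P[:3,3]+d*(z-P[2,3])/d[2])
    return np.array(o)[:,:2]
O=np.array([612.6,-124.]);A=np.radians(22.5)
def rf(p):
    d=np.asarray(p)-O;return np.stack([d@[np.cos(A),np.sin(A)],d@[-np.sin(A),np.cos(A)]],-1).round(1)
E
python3 -c "
from h import *
wr('w2')"
```

```text
3.375 [ 429.5 -176.3    7.5] 22.55 22.132479838006493 [-0.8 -0.3  0.2]
```

View pics/w2.png

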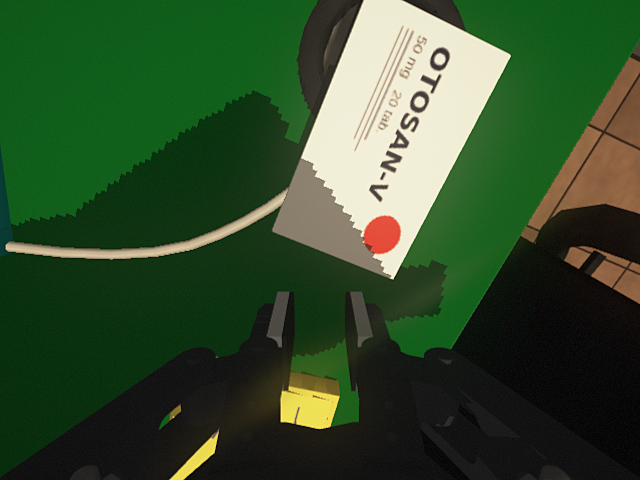

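```bash
python3 -c "
from h import *
p=ww('w2',[(273,232),(393,278),(510,56),(364,-4)],22);print(p.round(1),rect(p),rf(p.mean(0)))
print(ww('w2',[(272,292),(290,292),(347,292),(366,292)],9).round(1))"
```

```text
[[ 459.5 -146. ]
 [ 459.9 -194.7]
 [ 543.2 -195.3]
 [ 540.5 -145.5]] (array([ 500.8, -170.4]), array([48.8, 83.3, 49.8, 80.9]), array([ -89.6,   -0.4,   93.2, -179.7])) [-121.1   -0. ]
[[ 430.  -154.7]
 [ 432.9 -161.8]
 [ 442.3 -184.3]
 [ 445.4 -191.8]]
```

move_arm(
  deltas="3 0 0 0; 6 0 0 0; 9 0 0 0; 11 0 0 0; 13 0 0 0; 15 0 0 0; 17 0 0 0; 19 0 0 0; 21 0 0 0; 23 0 0 0; 25 0 0 0; 27 0 0 0; 29 0 0 0; 31 0 0 0; 33 0 0 0; 35 0 0 0; 37 0 0 0; 37 0 0 0",
)

```text
time: 5.68
position: [466.5, -176.3, 7.4]
ee_rot: [[0.924, 0.383, 0.001], [0.383, -0.924, 0.0], [0.001, 0.0, -1.0]]
contact_force: [0.5, 0.3, -0.0]
opening: 22.3
```

```bash
python3 -c "
from h import *
wr('w3')"
```

```text
5.675 [ 466.5 -176.3    7.4] 22.55 22.277573678070524 [ 0.5  0.3 -0. ]
```

View pics/w3.png

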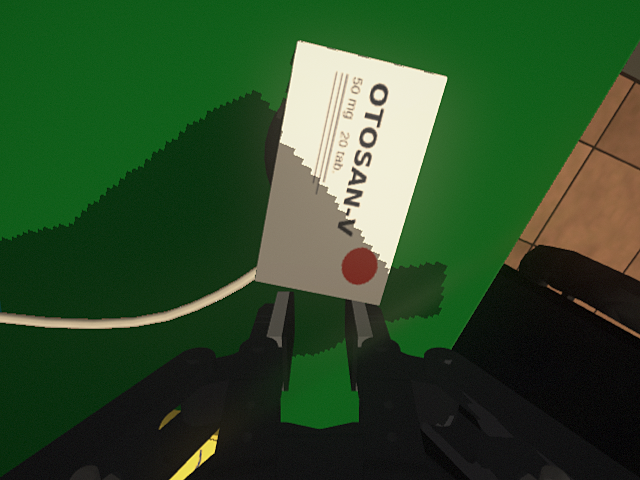

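Carton is turning: corners are at about (256,280), (380,305), (447,75) and (298,41).

```bash
python3 -c "
from h import *
p=ww('w3',[(256,280),(380,305),(447,75),(298,41)],22);print(p.round(1),rect(p),rf(p.mean(0)),rf([466.5,-176.3]))"
```

```text
[[ 476.  -146.6]
 [ 484.6 -195.1]
 [ 567.6 -179.4]
 [ 558.4 -131.4]] (array([ 521.7, -163.1]), array([49.2, 84.5, 48.9, 83.7]), array([ -80. ,   10.7,  100.9, -169.6])) [-99.   -1.3] [-155.     7.6]
```

move_arm(
  deltas="2 0 0 0; 4 0 0 0; 6 0 0 0; 8 0 0 0; 10 0 0 0; 12 0 0 0; 14 0 0 0; 16 0 0 0; 18 0 0 0; 20 0 0 0; 20 0 0 0",
)

```text
time: 7.1
position: [486.7, -176.3, 7.4]
ee_rot: [[0.924, 0.384, 0.001], [0.384, -0.924, 0.0], [0.001, -0.0, -1.0]]
contact_force: [-0.0, 1.1, -0.2]
opening: 22.3
```

```bash
python3 -c "
from h import *
wr('w4')"
```

```text
7.1 [ 486.7 -176.3    7.4] 22.55 22.293070734456254 [-0.   1.1 -0.2]
```

View pics/w4.png

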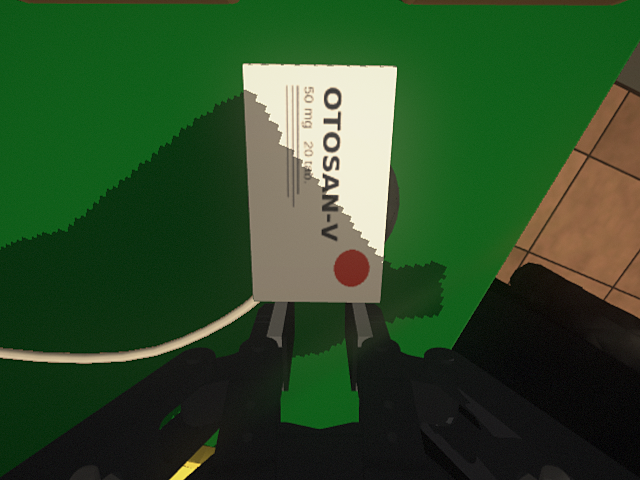

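```bash
python3 -c "
from h import *
p=ww('w4',[(253,301),(380,303),(396,67),(243,65)],22);print(p.round(1),rect(p),rf(p.mean(0)),rf([486.7,-176.3]))
g=ww('w4',[(22,2),(239,3),(402,4),(622,4)],0);print(g.round(1),rf(g))"
```

```text
[[ 487.2 -148.4]
 [ 505.5 -194.6]
 [ 583.6 -163.1]
 [ 565.4 -117.6]] (array([ 535.4, -156. ]), array([49.7, 84.2, 49. , 84. ]), array([ -68.5,   22. ,  111.8, -158.5])) [-83.5   0. ] [-1.363e+02 -1.000e-01]
[[ 555.7  -32.9]
 [ 585.1 -104.7]
 [ 607.2 -158.8]
 [ 637.3 -231.6]] [[ -17.7  106. ]
 [ -18.    28.3]
 [ -18.3  -30.1]
 [ -18.3 -108.8]]
```

move_arm(
  deltas="2 0.8 0 0; 4 1.6 0 0; 6 2.4 0 0; 8 3.2 0 0; 10 4 0 0; 12 4.8 0 0; 14 5.6 0 0; 16 6.4 0 0; 18 7.2 0 0; 20 8 0 0; 22 8.8 0 0; 24 9.6 0 0; 26 10.3 0 0; 28 11 0 0; 28 11 0 0",
)

```text
time: 9.02
position: [514.7, -165.2, 7.4]
ee_rot: [[0.923, 0.384, 0.001], [0.384, -0.923, 0.001], [0.001, -0.0, -1.0]]
contact_force: [-0.2, -0.1, 0.1]
opening: 21.9
```

```bash
python3 -c "
from h import *
wr('w5')"
```

```text
9.025 [ 514.7 -165.2    7.4] 22.56 21.945185950424406 [-0.2 -0.1  0.1]
```

View pics/w5.png

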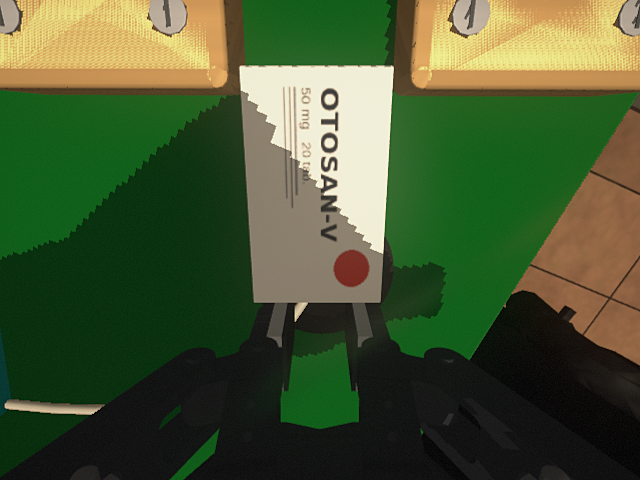

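```bash
python3 -c "
from h import *
i=cv2.imread('pics/w5.png')[0:120,200:440];cv2.imwrite('pics/c5.png',cv2.resize(i,None,fx=3.3,fy=3.3,interpolation=cv2.INTER_CUBIC))"
```

```text
(no output)
```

View pics/c5.png

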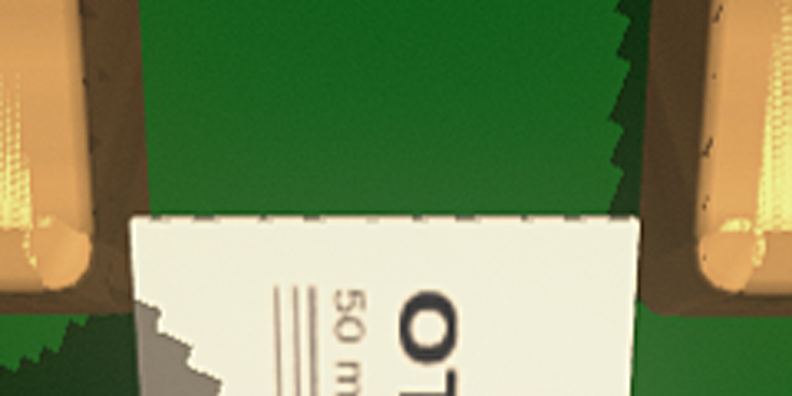

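```bash
python3 -c "
from h import *
f=lambda q:np.array(q)/3.3+[200,0]
p=ww('w5',np.vstack([[(254,302),(381,302)],f([(639,217),(131,217)])]),22);print(rf(p),rect(p),rf(p.mean(0)))
print(rf(ww('w5',f([(90,190),(84,60),(703,190),(712,60)]),30)),rf(ww('w5',f([(150,200),(143,60),(642,200),(648,60)]),0)))"
```

```text
[[-95.4  24.6]
 [-95.4 -25.1]
 [-11.2 -24.7]
 [-11.3  24.5]] (array([ 563.4, -144.6]), array([49.6, 84.1, 49.3, 84.1]), array([ -67.4,   22.7,  112.5, -157.5])) [-53.3  -0.2]
[[-10.1  26.5]
 [  0.2  26.2]
 [-10.1 -28.9]
 [  0.2 -28.9]] [[ -6.6  26.7]
 [  7.4  26.6]
 [ -6.6 -29. ]
 [  7.4 -28.8]]
```

move_arm(
  deltas="2 0.5 0 0; 4 1 0 0; 6 1.7 0 0; 8 2.5 0 0; 10 3.2 0 0; 12 4 0 0; 14 4.8 0 0; 16 5.6 0 0; 18 6.4 0 0; 20 7.2 0 0; 22 8 0 0; 24 8.9 0 0; 26 9.7 0 0; 28 10.5 0 0; 30 11.4 0 0; 32 12.2 0 0; 34 13 0 0; 36 13.9 0 0; 38 14.7 0 0; 38 14.7 0 0",
)

```text
time: 11.58
position: [552.9, -150.4, 7.4]
ee_rot: [[0.923, 0.384, 0.001], [0.384, -0.923, 0.001], [0.001, 0.0, -1.0]]
contact_force: [0.3, -0.8, -0.5]
opening: 22.1
```

```bash
python3 -c "
from h import *
wr('w6')"
```

```text
11.575 [ 552.9 -150.4    7.4] 22.57 22.057562723590365 [ 0.3 -0.8 -0.5]
```

View pics/w6.png

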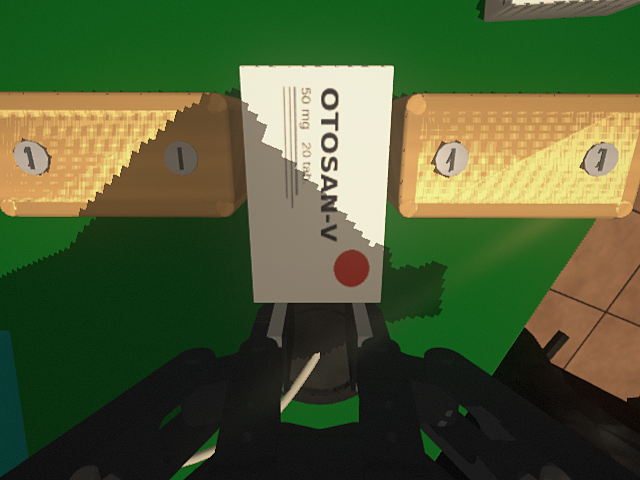

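move_arm(
  deltas="-3 -1.2 0 0; -3 -1.2 0 0; -3 -1.2 0 0; -3 -1.2 0 0; -1 -0.4 0 0; 2 0.8 0 0; 4 1.6 0 0; 6 2.5 0 0; 8 3.3 0 0; 10 4.1 0 0; 12 5 0 0; 14 5.8 0 0; 16 6.6 0 0; 18 7.4 0 0; 20 8.3 0 0; 22 9.1 0 0; 24 9.9 0 0; 26 10.7 0 0; 28 11.6 0 0; 28 11.6 0 0",
  fingers=0.81,
)

```text
time: 14.12
position: [580.9, -138.8, 7.4]
ee_rot: [[0.923, 0.384, 0.001], [0.384, -0.923, 0.001], [0.001, -0.0, -1.0]]
contact_force: [-0.7, -0.9, 0.3]
opening: 8.2
```

```bash
python3 -c "
from h import *
wr('w7')"
```

```text
14.125 [ 580.9 -138.8    7.4] 22.58 8.19909625770274 [-0.7 -0.9  0.3]
```

View pics/w7.png

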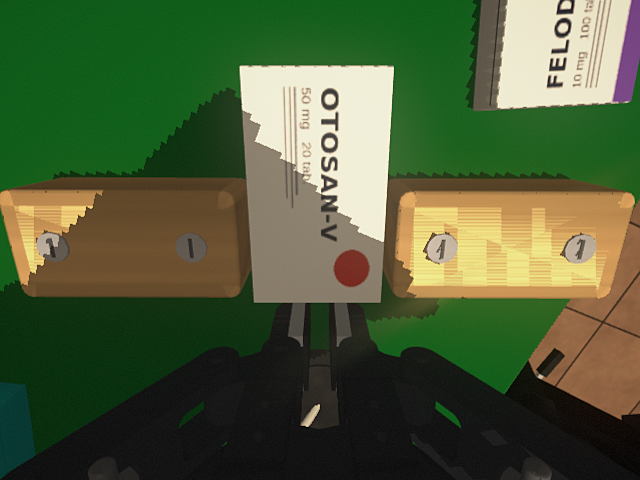

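```bash
python3 -c "
from h import *
i=ctrl.grab_frame('scene')[:,:,::-1]
cv2.imwrite('pics/s7.png',i);cv2.imwrite('pics/s7c.png',cv2.resize(i[150:270,310:470],None,fx=5,fy=5,interpolation=cv2.INTER_CUBIC))"
```

```text
(no output)
```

View pics/s7c.png

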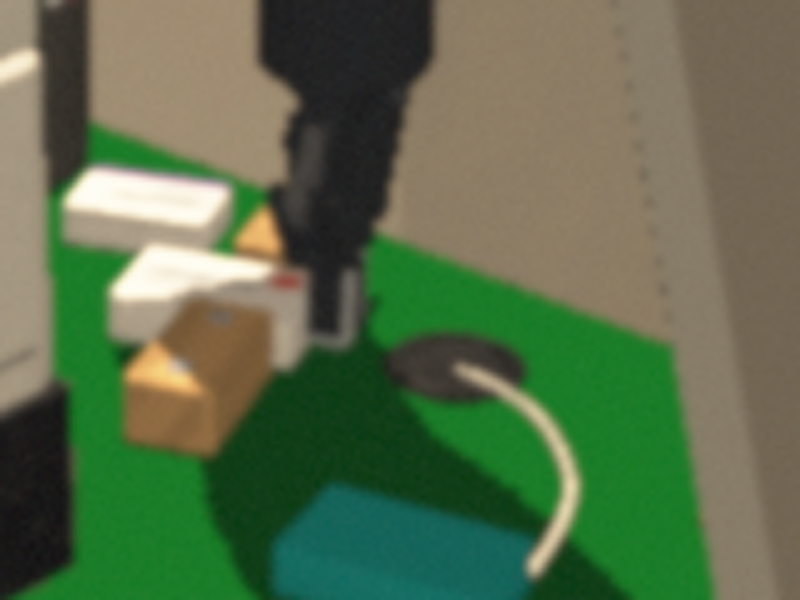

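The scene crop shows the fingertip clear for about 35 mm before it widens, against the 30 mm rail. I back off slightly and raise the tool about 5 mm for margin.

move_arm(
  deltas="-3 -1.2 0 0; -3 -1.2 3 0; -3 -1.2 5 0; -1 -0.4 5 0; 2 0.8 5 0; 4 1.6 5 0; 6 2.5 5 0; 8 3.3 5 0; 10 4.1 5 0; 12 5 5 0; 14 5.8 5 0; 16 6.6 5 0; 18 7.4 5 0; 20 8.3 5 0; 20 8.3 5 0",
)

```text
time: 16.1
position: [601.0, -130.5, 12.4]
ee_rot: [[0.923, 0.384, 0.001], [0.384, -0.923, 0.001], [0.002, 0.0, -1.0]]
contact_force: [0.9, 0.3, 0.6]
opening: 8.0
```

```bash
python3 -c "
from h import *
wr('w8')"
```

```text
16.1 [ 601.  -130.5   12.4] 22.58 7.992039035795331 [0.9 0.3 0.6]
```

View pics/w8.png

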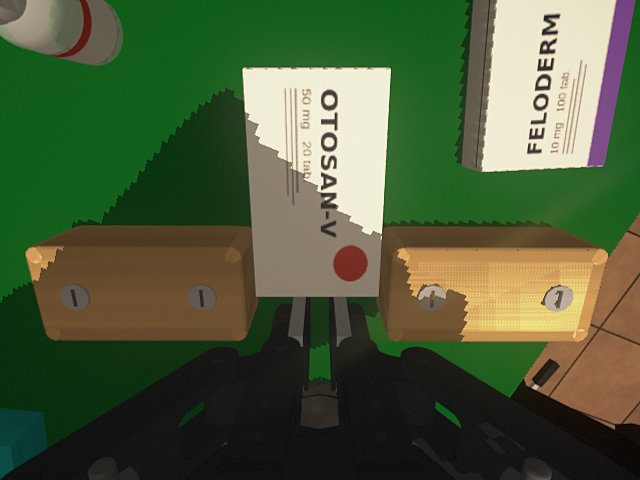

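move_arm(
  deltas="2 0.8 0 0; 4 1.6 0 0; 6 2.5 0 0; 8 3.3 0 0; 10 4.1 0 0; 12 5 0 0; 14 5.8 0 0; 16 6.6 0 0; 18 7.4 0 0; 18 7.4 0 0",
)

```text
time: 17.4
position: [619.1, -123.0, 12.4]
ee_rot: [[0.923, 0.384, 0.002], [0.384, -0.923, 0.001], [0.002, 0.0, -1.0]]
contact_force: [0.1, 0.1, 0.3]
opening: 7.7
```

```bash
python3 -c "
from h import *
wr('w9')"
```

```text
17.4 [ 619.1 -123.    12.4] 22.59 7.728628914989875 [0.1 0.1 0.3]
```

View pics/w9.png

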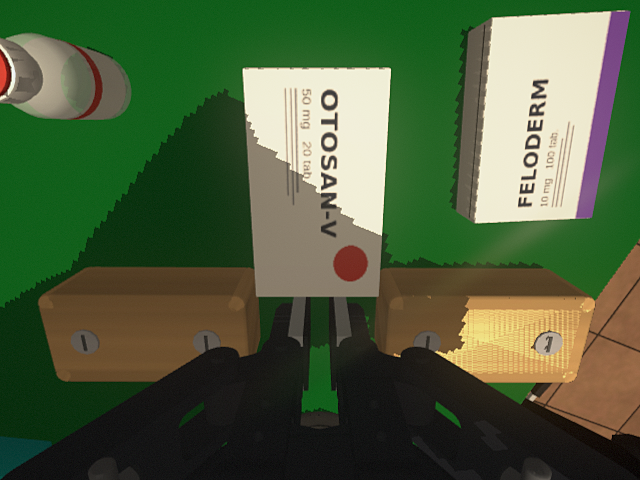

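move_arm(
  deltas="2 0.8 0 0; 4 1.6 0 0; 6 2.5 0 0; 8 3.3 0 0; 10 4.1 0 0; 12 5 0 0; 14 5.8 0 0; 16 6.6 0 0; 18 7.4 0 0; 20 8.2 0 0; 20 8.2 0 0",
)

```text
time: 18.82
position: [639.2, -114.7, 12.4]
ee_rot: [[0.923, 0.384, 0.002], [0.384, -0.923, 0.001], [0.002, 0.0, -1.0]]
contact_force: [-0.2, 0.0, -0.4]
opening: 8.3
```

```bash
python3 -c "
from h import *
wr('w10')"
```

```text
18.825 [ 639.2 -114.7   12.4] 22.59 8.31041145786053 [-0.2  0.  -0.4]
```

View pics/w10.png

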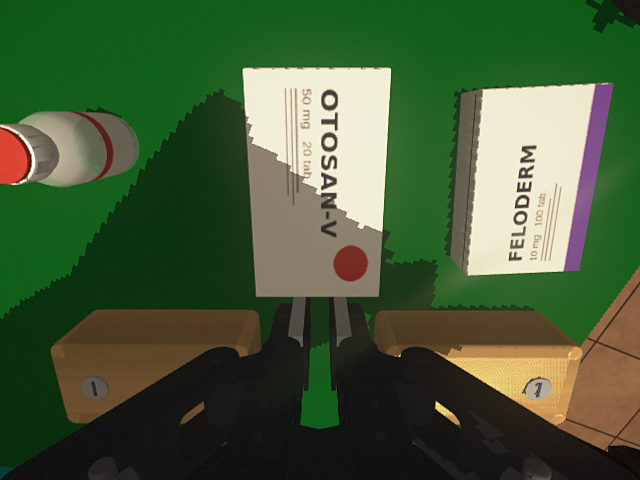

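The carton's rear edge (row 297) is past the rail's far edge (row ~310). I retreat along the path and then lift.

move_arm(
  deltas="-4 -1.6 0 0; -8 -3.2 0 0; -12 -5 0 0; -12 -5 10 0; -12 -5 30 0; -12 -5 60 0; -12 -5 90 0; -40 -16 120 0; -80 -33 150 0; -120 -50 150 0; -150 -62 150 0; -150 -62 150 0; -150 -62 150 0",
)

```text
time: 20.5
position: [489.6, -176.9, 163.1]
ee_rot: [[0.923, 0.384, 0.003], [0.384, -0.923, 0.0], [0.003, 0.001, -1.0]]
contact_force: [0.5, 0.4, 0.3]
opening: 7.7
```

```bash
python3 -c "
from h import *
wr('w11')
i=ctrl.grab_frame('top')[:,:,::-1]
cv2.imwrite('pics/t11.png',i);cv2.imwrite('pics/t11c.png',cv2.resize(i[150:270,310:450],None,fx=5,fy=5,interpolation=cv2.INTER_CUBIC))"
```

```text
20.5 [ 489.6 -176.9  163.1] 22.57 7.700010342803576 [0.5 0.4 0.3]
```

View pics/w11.png

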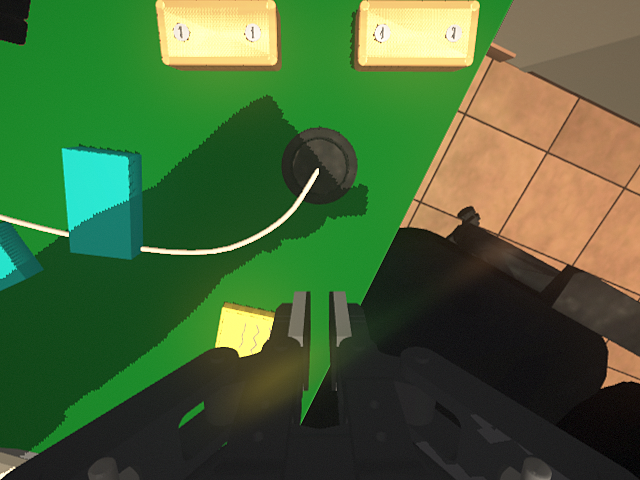

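View pics/t11c.png

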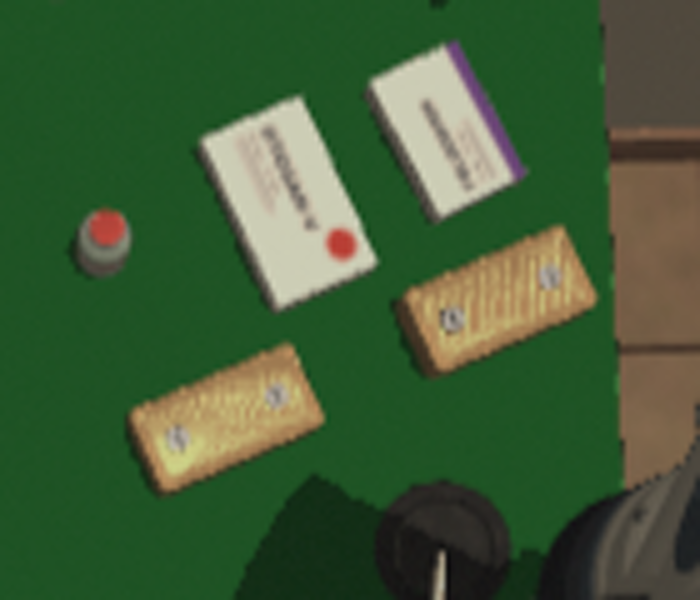

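The carton lies flat beyond the rail, with corners at crop (200,143), (302,97), (378,265) and (278,310). The bystanders look unmoved. I check the carton's position and hand in.

```bash
python3 -c "
from h import *
p=w('top',np.array([(203,143),(302,97),(378,265),(280,308)])/5+[310,150],22);print(rect(p),rf(p.mean(0)))
a=cv2.imread('pics/top0.png');b=cv2.imread('pics/t11.png')
print(w('top',np.array([[107/5+310,227/5+150]]),56), rect(w('top',np.array([(370,83),(452,45),(523,176),(440,220)])/5+[310,150],20))[0])
d=cv2.absdiff(a,b).max(2);print('stapler diff',(d[290:340,180:250]>30).sum(),'small',(d[155:196,386:416]>40).sum(),'vial',(d[188:208,322:340]>40).sum())
if abs(rf(p.mean(0))[0]-85)<18: ctrl.finish_job();print('handed in')"
```

```text
(array([685.7, -94. ]), array([50.2, 84.6, 48.8, 83.3]), array([ -65.8, -157.9,  112.7,   23. ])) [79.  -0.3]
[[669.11295871  -8.7656772 ]] [ 718.3 -166.4]
stapler diff 0 small 0 vial 0
the job is handed in; nothing more can be done
handed in
```

The carton is through the opening and lies flat beyond the rail, and the job is handed in. It took about 20.5 s of the 64 s allowed.

- **How:** I pushed the carton's rear end with the partly closed fingers. That turned it about 22° to line up with the opening, and I then pushed it straight through. Before the fingers followed it between the rail sections, I narrowed them and raised the tool about 5 mm for clearance. I then drew back and lifted clear.
- **Carton at the end:** the top camera puts its centre at rail x ≈ 79 mm, y ≈ 0 mm, with its long axis along the way through. The measured outline is within 2 mm of 50 × 85 mm, as it should be if flat.
- **Bystanders:** the vial, small carton and stapler show no change between the first and last top pictures. The small carton and vial also measure within 1 mm of where they started.
- **Forces:** readings at the end of each move were about 1 N at most. I did not see the peaks in between.
- **Small disagreement:** the wrist camera put the middle of the opening about 1 mm to the right of the top-camera estimate. I allowed for that on the way through.

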